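Raise the work light over the open fuse box and hold it up

ROBOT

A 7-joint arm with a two-finger parallel gripper is mounted at the origin on the work surface. World frame = base frame: x ahead of the robot, y to its left, z up, the work surface at z = 0. Lengths are in m, angles in rad, forces in N, time in s.
With the tool pointing down it reaches from about 0.4 to 0.875 m from the base axis. Payload 6.5 kg.
Tool frame: the origin (TCP) lies at the very end of the fingers, on their centre line; the grasp point (between the pads) lies 19 mm behind it (env.tcp_to_grasp is the z of the grasp point in the tool frame, in m); z points along the fingers, x is the direction in which the jaws open and shut, and the axes are right-handed (so a half turn about z gives the same grasp; the last joint's range is limited). The gripper opens to 88 mm and grips with 3 to 60 N. Pads are 18 mm wide; open, the fingers measure 123 mm over their backs; the gripper's body (75 mm by 187 mm) begins 45 mm behind the grasp point.
Start: joints at [1.128, 0.536, -0.004, 1.538, 0.003, 1.067, -0.071], TCP at [0.239, -0.604, 0.239] pointing down, gripper open.
Joint ranges: [-2.7, 2.7], [-0.37, 2.16], [-1.27, 1.26], [0.24, 2.4], [-1.31, 4.45], [0.19, 1.91], [-2.76, 2.76]. Speed limits (rad/s): [2.39, 2.39, 3.14, 3.14, 3.14, 3.14, 3.14].

INTERFACE

Orientations are given as a unit quaternion [x, y, z, w].
In Python, from plant import readout, cams, env gives the robot as it stands.
- The arm moves only by the tool apply_moves, never from a script. Its argument "deltas" is text: rows parted by semicolons, each of 4 numbers parted by spaces: the shift along the tool's x, y, z in cm, then the turn about the tool's z in rad. A call has 1 to 8 rows; each row shifts and turns the pose as measured when the row begins, along the tool's axes as they then stand; what a row does not reach is not made up. A row lasts 1/12 s, in which the tool goes at most 41.7 mm and 7.16 degrees, less where a joint would pass 70% of its speed; a pose out of reach is approached as far as the arm can. A call is refused whole if a number of a shift passes 4.17 or a number of a turn 0.125, either way. A call with a gripper value outside its range is refused whole. "jaw" is the closure in counts, from 0 (fully open) to 255 (shut), set as the call begins (left out, the last holds). The fingers move at their own pace and stop on an object; "force" is the grip in N (left out, the last holds). Time passes only in rows, so rows that do not move let the fingers close. It gives the time, the measured TCP pose, the force and the opening at its end, in the units of the state.
- readout.state(): the state, without advancing time (a new reading comes with each control period).
- cams.get_image(name): name is "scene" or "side" or "wrist"; returns a dict with "pixels" (420x560x3 uint8, blue, green, red), "depth" (420x560 float32, m along the optical axis (not along the pixel's ray), 0 where there is no reading), "fx", "fy", "cx", "cy" (pixels), "world_to_cam" (4x4, takes a point from world to camera coordinates). Camera axes: x right, y up, looking along -z (the intrinsics and any distortion apply to the point x, -y, -z); pixel columns grow to the right and rows downward; lengths in m; the calibration is good to about 2 mm. A picture is of the moment at which its call begins.
- env.job_done(): hands the job in, once; it reports no verdict.
The state is a dict: "clock": time; "joints": joint angles; "dq": joint speeds; "tau": joint torques, N m; "tool_pos": TCP position; "eef_rot": TCP orientation; "contact_force": force on the tool from outside, world axes, zero at the start; "wrist_torque": the same for the moment, N m; "opening": finger opening in m.
Only numpy, scipy, OpenCV 4.12 (cv2) and the standard library are available. Lean on these libraries where they do the work, as an engineer would, in place of code of your own. Each camera call takes 0.05 s, during which the arm holds its last target. There are 200 camera calls.

TASK

One of the two fuse boxes on the van's worktop stands open for repair. Take the work light that stands at that box by its grip, squeeze the release button in, pull the light up past its first stop to its second and last stop, and keep holding it up there: it sinks if let go, so finish while still gripping it at full height. Leave the other light down and the other things on the worktop where they are.

Things in the scene. Friction and masses are not known exactly. Their poses are not given: they have to be found in the camera images.
- left_stand: the left work light (robot's left, +y), all of it; origin at the centre of its round 80 mm foot on the worktop. A fixed upright mast, dark tube 42 mm across with a 50 mm black collar, 92 mm high; the moving lamp head stands above it. Own +x points to its fuse box (the white lamp panel looks that way), own +y to the button's side. Yaw differs each run, up to 0.45 rad either way
- left_grip (a point): centre of the left light's grip at button height, on the mast's axis; moves with the head, axes as the stand's; 155 mm above the worktop when down. The grip is an upright black block 24 (x) by 28 (y) mm, 55 mm tall, from 30 mm below this point to 25 mm above it, on a black lamp body (46 x 56 x 30 mm, 95 to 125 mm above the worktop when down)
- left_button_face (a point): centre of the outer face of the left light's round grey release button, 18 mm across, on the middle of the grip's +y face; it stands 7 mm proud (21 mm from the grip's centre) when out. The opposite (-y) face is plain, so a finger on each of the two squeezes the button in and grips the head at once. Moves with button and head
- left_lift (a joint): height of the left lamp head above its lowest place, m: 0 down, 0.060 first stop, 0.120 second and last stop (hard end). A catch locks it at 0 and 0.060 (some 3 mm of play) unless the button is in; with the button kept in it slides straight past the first stop. Nothing catches it at the second: weight and a spring draw it down with 5 (low) to 9 N (top)
- left_button (a joint): how far the left light's button is pushed in, m: 0 out, 0.006 fully in (1 mm proud of the grip); the catch is free beyond about 0.004; spring force 1.3 N rising to 5.2 N
- right_stand: the right work light (robot's right, -y), all of it; origin at the centre of its round 80 mm foot on the worktop. A fixed upright mast, dark tube 42 mm across with a 50 mm black collar, 92 mm high; the moving lamp head stands above it. Own +x points to its fuse box (the white lamp panel looks that way), own +y to the button's side. Yaw differs each run, up to 0.45 rad either way
- right_grip (a point): centre of the right light's grip at button height, on the mast's axis; moves with the head, axes as the stand's; 155 mm above the worktop when down. The grip is an upright black block 24 (x) by 28 (y) mm, 55 mm tall, from 30 mm below this point to 25 mm above it, on a black lamp body (46 x 56 x 30 mm, 95 to 125 mm above the worktop when down)
- right_button_face (a point): centre of the outer face of the right light's round grey release button, 18 mm across, on the middle of the grip's +y face; it stands 7 mm proud (21 mm from the grip's centre) when out. The opposite (-y) face is plain, so a finger on each of the two squeezes the button in and grips the head at once. Moves with button and head
- right_lift (a joint): height of the right lamp head above its lowest place, m: 0 down, 0.060 first stop, 0.120 second and last stop (hard end). A catch locks it at 0 and 0.060 (some 3 mm of play) unless the button is in; with the button kept in it slides straight past the first stop. Nothing catches it at the second: weight and a spring draw it down with 5 (low) to 9 N (top)
- right_button (a joint): how far the right light's button is pushed in, m: 0 out, 0.006 fully in (1 mm proud of the grip); the catch is free beyond about 0.004; spring force 1.3 N rising to 5.2 N
- open_box: grey fuse box fixed to the worktop, 100 x 120 x 45 mm, origin at the centre of its underside, 140 to 160 mm from the axis of the light that serves it, on that light's panel side; its lid stands open on the edge away from the robot, reaching about 145 mm high, and the rows of white fuses inside show
- closed_box: grey fuse box fixed to the worktop, 100 x 120 x 45 mm, origin at the centre of its underside, 140 to 160 mm from the axis of the light that serves it, on that light's panel side; its lid is shut (51 mm high)
- mug: white mug, 80 mm across, 90 mm high, handle at +y; origin under its centre; a loose bystander, leave it alone
- meter: black multimeter lying flat, 130 x 70 x 34 mm; origin under its centre; a loose bystander, leave it alone
- screwdriver: screwdriver lying along its x; a loose bystander, leave it alone
- tape: black tape roll lying flat, 90 mm across, 20 mm high; a loose bystander, leave it alone
- jar: screw-top jar, 60 mm across, 75 mm high; a loose bystander, leave it alone
- wrench: steel wrench lying along its x; a loose bystander, leave it alone
- flask: steel drinking flask, 68 mm across, 190 mm high; a loose bystander, leave it alone

How it is judged:
By the outcome, as a careful person would: the job done as asked, in the order asked, and still so for the second after the job is handed in, while the arm keeps its last pose, push and grip.
It also fails if it takes over 32 s, if anything falls off the work surface, if the arm or the gripper's body presses on something with over 40 N, if the wrist force passes 120 N, or if a joint passes its speed limit or range.

## Working session

There is one attempt and no reset: what is moved stays moved. The work goes in short steps, Python scripts to look and compute and a tool call to move; the robot and the scene stay as the last step left them, time stands still between calls to the robot, and variables do not carry over. Pictures are saved under pics/ and viewed, about 8 in all and at most 12, crops included, and the job is handed in when it is done.

Besides the shell and the picture viewer there is one more tool, called as name(argument=value, ...) on one line, values as JSON. apply_moves: Moves the arm, as the interface text tells. Its arguments: {"type":"object","properties":{"deltas":{"type":"string"},"jaw":{"type":"number"},"force":{"type":"number"}},"required":["deltas"]}

```bash
mkdir -p pics
cat > h.py <<'E'
import numpy as np,cv2
from plant import readout,cams,env
def get(n):
    im=cams.get_image(n); return im
def pts(im):
    d=im['depth']; v,u=np.mgrid[:d.shape[0],:d.shape[1]]
    c=np.stack([(u-im['cx'])/im['fx']*d,-(v-im['cy'])/im['fy']*d,-d,np.ones_like(d)],-1)
    return (c@np.linalg.inv(im['world_to_cam']).T)[...,:3]
E
python3 - <<'E'
from h import *
import pickle
for n in ['scene','side']:
    im=get(n); cv2.imwrite(f'pics/{n}0.png',im['pixels']); pickle.dump(im,open(n+'.pkl','wb'))
    print(n,[k for k in im],np.linalg.inv(im['world_to_cam'])[:3,3])
s=readout.state(); print(s, env.tcp_to_grasp)
E
```

```text
scene ['pixels', 'depth', 'fx', 'fy', 'cx', 'cy', 'world_to_cam'] [1.71233537 0.17525599 1.4164336 ]
side ['pixels', 'depth', 'fx', 'fy', 'cx', 'cy', 'world_to_cam'] [ 0.31705276 -0.93074364  1.22850567]
{'clock': 0.1, 'joints': array([ 1.12774246,  0.53707238, -0.0044415 ,  1.53875286,  0.00260335,
        1.06733772, -0.07122467]), 'dq': array([ 0.00059635, -0.00169401,  0.00221735, -0.00365951, -0.00096096,
       -0.00148047, -0.00035576]), 'tau': array([ 2.97461978e-03, -5.72077560e+01,  9.93428305e-01, -2.52230215e+01,
       -5.62357320e-02,  1.33869069e-02,  6.32072170e-05]), 'tool_pos': array([ 0.23898128, -0.60387395,  0.23794673]), 'eef_rot': array([ 8.27056108e-01, -5.62118832e-01, -6.78136602e-04, -3.89983338e-04]), 'contact_force': array([ 0.07176541,  0.54238851, -0.26668101]), 'wrist_torque': array([0.06110934, 0.05720656, 0.00056768]), 'opening': 0.08783061492840448} -0.0187
```

View pics/scene0.png

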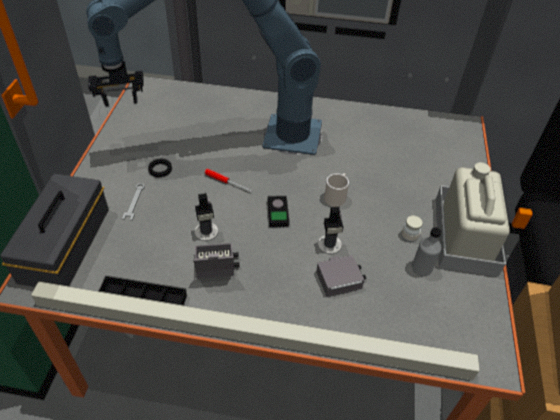

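View pics/side0.png

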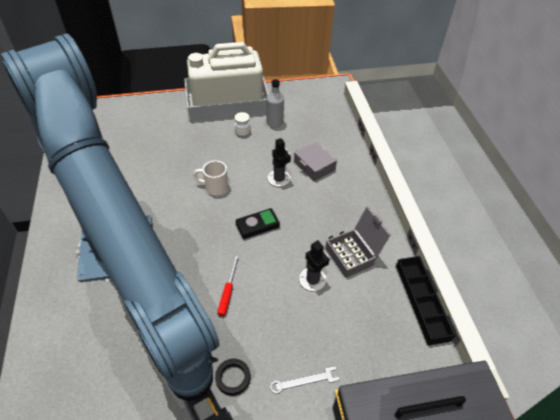

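The scene view shows the open box at about (215,262), with the right (-y) light at (205,215). The side view agrees: open box with white fuses at (355,250), right light at (313,265). The other light, at (333,230) in the scene view, stands at the closed box. Next I measure the right light.

Run:
```python
from h import *
import pickle
for n,(r0,r1,c0,c1) in {'scene':(180,285,180,245),'side':(225,300,285,395)}.items():
    im=pickle.load(open(n+'.pkl','rb')); P=pts(im)[r0:r1,c0:c1].reshape(-1,3); px=im['pixels'][r0:r1,c0:c1].reshape(-1,3).astype(int)
    g=px.max(1)
    f=(abs(P[:,2]-.008)<.012)&(g>130); print(n,'foot',f.sum(),np.round(np.median(P[f],0),3),P[f].min(0).round(3),P[f].max(0).round(3))
    for lo,hi in [(.095,.125),(.13,.15),(.15,.173),(.173,.19),(.19,.25)]:
        b=(P[:,2]>lo)&(P[:,2]<hi)
        if b.sum(): print(lo,b.sum(),P[b].mean(0).round(3),P[b].min(0).round(3),P[b].max(0).round(3))
    cv2.imwrite(f'pics/{n}crop.png',cv2.resize(im['pixels'][r0:r1,c0:c1],None,fx=5,fy=5,interpolation=cv2.INTER_CUBIC))
a=cv2.imread('pics/scenecrop.png');b=cv2.imread('pics/sidecrop.png')
h=525;b=cv2.copyMakeBorder(b,0,h-b.shape[0],0,0,cv2.BORDER_CONSTANT)
o=np.hstack([a,b]);print(o.shape);cv2.imwrite('pics/c1.png',cv2.resize(o,None,fx=.88,fy=.88))
```

```text
scene foot 1446 [ 0.513 -0.199  0.001] [ 0.305 -0.376 -0.004] [ 0.797 -0.046  0.019]
0.095 312 [ 0.687 -0.172  0.113] [ 0.553 -0.25   0.096] [ 0.797 -0.079  0.125]
0.13 177 [ 0.729 -0.157  0.139] [ 0.56  -0.235  0.13 ] [ 0.801 -0.077  0.15 ]
0.15 84 [ 0.643 -0.19   0.159] [ 0.566 -0.236  0.15 ] [ 0.79  -0.123  0.173]
0.173 56 [ 0.579 -0.218  0.179] [ 0.564 -0.235  0.174] [ 0.594 -0.202  0.186]
side foot 4890 [ 0.646 -0.21   0.001] [ 0.485 -0.32  -0.004] [ 0.888 -0.002  0.02 ]
0.095 380 [ 0.674 -0.196  0.112] [ 0.551 -0.251  0.095] [ 0.796 -0.113  0.125]
0.13 115 [ 0.684 -0.198  0.139] [ 0.56  -0.247  0.13 ] [ 0.799 -0.144  0.15 ]
0.15 67 [ 0.573 -0.225  0.162] [ 0.56  -0.235  0.151] [ 0.593 -0.202  0.172]
0.173 87 [ 0.576 -0.219  0.179] [ 0.561 -0.236  0.173] [ 0.592 -0.201  0.185]
(525, 875, 3)
```

View pics/c1.png

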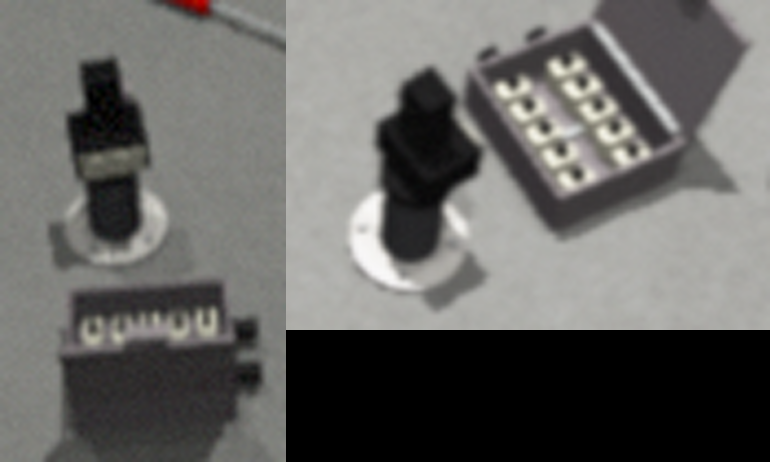

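The crop shows the right light's white panel facing the open box, with its black grip on top. I'll get the yaw from the grip, body and box.

Run:
```python
from h import *
import pickle
A=[];F=[]
for n in ['scene','side']:
    im=pickle.load(open(n+'.pkl','rb')); P=pts(im).reshape(-1,3); A.append(P)
    px=im['pixels'].reshape(-1,3).min(1)
    near=np.hypot(P[:,0]-.577,P[:,1]+.219)<.055
    f=near&(P[:,2]<.03)&(px>165); F.append(P[f,:2]); print(n,'foot',cv2.minEnclosingCircle(P[f,:2].astype(np.float32)))
    for lo,hi in [(.176,.19),(.118,.13),(.1,.13)]:
        b=near&(P[:,2]>lo)&(P[:,2]<hi); print(lo,b.sum(),cv2.minAreaRect(P[b,:2].astype(np.float32)*1000))
P=np.vstack(A)
near=np.hypot(P[:,0]-.577,P[:,1]+.219)<.055
for lo,hi in [(.177,.19),(.12,.13),(.1,.13)]:
    b=near&(P[:,2]>lo)&(P[:,2]<hi); print('both',lo,b.sum(),cv2.minAreaRect(P[b,:2].astype(np.float32)*1000))
b=(np.abs(P[:,0]-.73)<.13)&(np.abs(P[:,1]+.19)<.12)&(P[:,2]>.03)&(P[:,2]<.055)&(P[:,0]>.63)
print('box',cv2.minAreaRect(P[b,:2].astype(np.float32)*1000))
from scipy.spatial.transform import Rotation as R
print(R.from_quat(readout.state()['eef_rot']).as_matrix().round(3))
```

```text
scene foot ((0.5768890976905823, -0.22151634097099304), 0.04096868634223938)
0.176 46 ((578.2415771484375, -218.2910614013672), (25.712383270263672, 27.957929611206055), 25.568742752075195)
0.118 150 ((585.2251586914062, -215.54971313476562), (52.642738342285156, 55.9618034362793), 24.176849365234375)
0.1 212 ((585.6331176757812, -215.35841369628906), (53.89533233642578, 55.9268913269043), 23.691055297851562)
side foot ((0.5770258903503418, -0.2188793420791626), 0.05502026528120041)
0.176 79 ((575.6441040039062, -218.65765380859375), (25.3532657623291, 29.150806427001953), 29.414165496826172)
0.118 161 ((582.3114624023438, -214.73532104492188), (50.33793640136719, 58.137699127197266), 22.059486389160156)
0.1 250 ((582.7451171875, -214.7574462890625), (53.2612419128418, 58.690345764160156), 22.426700592041016)
both 0.177 119 ((576.7942504882812, -218.38185119628906), (27.90373420715332, 29.19489860534668), 22.977746963500977)
both 0.12 282 ((584.41748046875, -215.83953857421875), (54.876747131347656, 55.85866165161133), 23.619962692260742)
both 0.1 462 ((584.2447509765625, -214.45018005371094), (56.268089294433594, 59.26653289794922), 22.426700592041016)
box ((749.908203125, -202.34478759765625), (148.29965209960938, 283.3273620605469), 42.1056022644043)
[[ 0.368 -0.93  -0.001]
 [-0.93  -0.368  0.001]
 [-0.002  0.    -1.   ]]
```

Right light: axis about (0.577, -0.2185), yaw about 23°. The tool's x axis is already within 2° of its y axis. Moving above it.

apply_moves(deltas="-0.9 -1.75 -0.5 0;-1.8 -3.5 -0.5 0;-1.8 -3.5 0 0;-1.8 -3.5 0 0;-1.8 -3.5 0 0;-1.8 -3.5 0 0;-1.8 -3.5 0 0;-1.8 -3.5 0 0", jaw=0)

```text
clock: 0.77
tool_pos: [0.4301, -0.382, 0.2435]
eef_rot: [0.821, -0.571, -0.004, 0.003]
contact_force: [0.4, -1.0, -0.5]
opening: 0.0883
```

apply_moves(deltas="-1.8 -3.5 0 0;-1.8 -3.5 0 0;-1.8 -3.5 0 -0.025;-0.9 -1.8 0 0;0 0 0 0")

```text
clock: 1.18
tool_pos: [0.5318, -0.2633, 0.2413]
eef_rot: [0.832, -0.555, -0.006, -0.0]
contact_force: [-0.4, -0.7, -1.0]
opening: 0.088
```

```bash
cat >> h.py <<'E'
from scipy.spatial.transform import Rotation as R
def off(p=(.577,-.2185,.136),yaw=23):
    s=readout.state(); M=R.from_quat(s['eef_rot']).as_matrix()
    print('t',s['clock'],'tcp',s['tool_pos'].round(4),'F',s['contact_force'].round(1),'open',round(s['opening'],4))
    print('to go (tool,cm)',(M.T@(np.array(p)-s['tool_pos'])*100).round(2),'yaw now',np.degrees(np.arctan2(M[0,0],-M[1,0])).round(1),'tilt',M[:,2].round(3))
E
python3 - <<'E'
from h import *
off()
im=get('wrist'); cv2.imwrite('pics/w1.png',im['pixels']); P=pts(im).reshape(-1,3)
near=np.hypot(P[:,0]-.577,P[:,1]+.219)<.055
for lo,hi in [(.174,.19),(.115,.13)]:
    b=near&(P[:,2]>lo)&(P[:,2]<hi); print(lo,b.sum(),P[b].mean(0).round(4) if b.sum() else '',cv2.minAreaRect(P[b,:2].astype(np.float32)*1000))
E
```

```text
t 1.1833 tcp [ 0.5318 -0.2633  0.2413] F [-0.4 -0.7 -1. ] open 0.088
to go (tool,cm) [-2.29 -5.96 10.51] yaw now 22.6 tilt [-0.009  0.007 -1.   ]
0.174 2048 [ 0.576  -0.2172  0.1801] ((575.2777099609375, -217.056396484375), (24.242687225341797, 28.180831909179688), 23.40096664428711)
0.115 3053 [ 0.5909 -0.2158  0.1249] ((581.9818725585938, -213.91094970703125), (47.7027587890625, 55.905609130859375), 22.832439422607422)
```

View pics/w1.png

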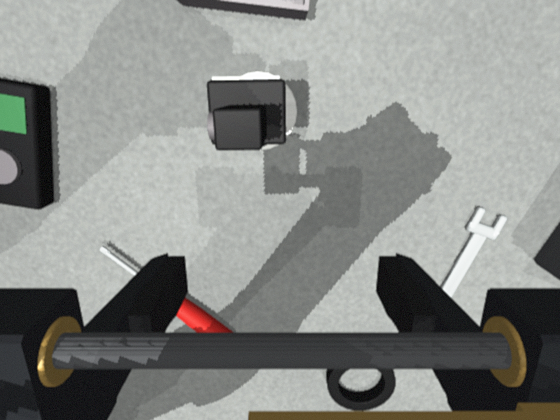

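The wrist view shows the grip at (240,128) with the button peeking out on its left (212,125), clear space around. The grip centre is (0.5755, -0.217), yaw 23°. Next I move over it and partly down.

apply_moves(deltas="-1 -2.2 0 0;-1.2 -2.6 0 0;-0.5 -1.1 0 0;0 0 0 0;0 0 0 0")

```text
clock: 1.65
tool_pos: [0.5699, -0.2253, 0.2392]
eef_rot: [0.829, -0.56, -0.007, 0.004]
contact_force: [-0.8, -0.8, -0.1]
opening: 0.088
```

Run:
```python
from h import *
off((.5755,-.217,.137))
```

```text
t 1.65 tcp [ 0.5699 -0.2253  0.2392] F [-0.8 -0.8 -0.1] open 0.088
to go (tool,cm) [-0.48 -0.99 10.21] yaw now 21.9 tilt [-0.017  0.001 -1.   ]
```

apply_moves(deltas="-0.6 -1.2 0 -0.025;0 0 1.5 0;0 0 2 0;0 0 2 0;0 0 1 0;0 0 0 0")

```text
clock: 2.15
tool_pos: [0.5751, -0.2235, 0.1734]
eef_rot: [0.834, -0.551, -0.006, 0.006]
contact_force: [-0.5, 0.6, -0.7]
opening: 0.088
```

Run:
```python
from h import *
off((.5755,-.217,.137))
```

```text
t 2.15 tcp [ 0.5751 -0.2235  0.1734] F [-0.5  0.6 -0.7] open 0.088
to go (tool,cm) [-0.58 -0.35  3.63] yaw now 23.1 tilt [-0.016 -0.004 -1.   ]
```

apply_moves(deltas="-0.5 -0.4 1 0;-0.3 -0.2 1 0;0 0 1 0;0 0 0.6 0;0 0 0 0")

```text
clock: 2.57
tool_pos: [0.5779, -0.2144, 0.1361]
eef_rot: [0.834, -0.552, -0.004, 0.006]
contact_force: [0.2, 0.0, 0.3]
opening: 0.0882
```

Run:
```python
from h import *
off((.5755,-.217,.137))
im=get('wrist'); cv2.imwrite('pics/w2.png',im['pixels'])
P=pts(im).reshape(-1,3)
near=np.hypot(P[:,0]-.577,P[:,1]+.219)<.04
b=near&(P[:,2]>.174)&(P[:,2]<.19); print(b.sum(),P[b].mean(0).round(4),cv2.minAreaRect(P[b,:2].astype(np.float32)*1000))
```

```text
t 2.5667 tcp [ 0.5779 -0.2144  0.1361] F [0.2 0.  0.3] open 0.0882
to go (tool,cm) [ 0.14  0.32 -0.09] yaw now 23.1 tilt [-0.014 -0.005 -1.   ]
2310 [ 0.5842 -0.2133  0.179 ] ((583.1669311523438, -213.663818359375), (9.518091201782227, 28.08346939086914), 23.876117706298828)
```

View pics/w2.png

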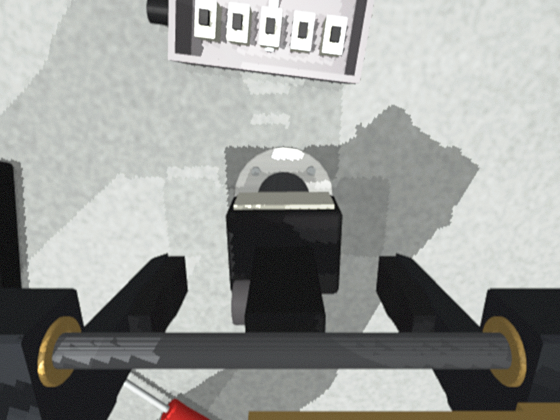

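The grip sits between the fingers with the button (240,300) on the left finger's side. Nudging 3 mm in tool y and closing.

apply_moves(deltas="0.1 0.35 0 0;0 0 0 0")

```text
clock: 2.78
tool_pos: [0.5754, -0.2171, 0.1371]
eef_rot: [0.834, -0.551, -0.004, 0.006]
contact_force: [-0.2, -0.4, -0.2]
opening: 0.0883
```

apply_moves(deltas="0 0 0 0;0 0 0 0;0 0 0 0;0 0 0 0;0 0 0 0;0 0 0 0;0 0 0 0;0 0 0 0", jaw=255, force=35)

```text
clock: 3.45
tool_pos: [0.5762, -0.2174, 0.1391]
eef_rot: [0.834, -0.552, -0.003, 0.005]
contact_force: [-3.0, 2.8, 2.2]
opening: 0.0368
```

Run:
```python
from h import *
off((.5755,-.217,.137))
```

```text
t 3.45 tcp [ 0.5762 -0.2174  0.1391] F [-3.   2.8  2.2] open 0.0368
to go (tool,cm) [-0.06  0.04  0.21] yaw now 23.0 tilt [-0.01  -0.006 -1.   ]
```

apply_moves(deltas="0 0 0 0;0 0 0 0;0 0 0 0;0 0 0 0")

```text
clock: 3.78
tool_pos: [0.576, -0.2166, 0.1391]
eef_rot: [0.834, -0.551, -0.003, 0.005]
contact_force: [-0.5, 1.3, 1.5]
opening: 0.0277
```

Button in. Lifting.

apply_moves(deltas="0 0 -0.5 0;0 0 -0.8 0;0 0 -0.8 0;0 0 -0.8 0")

```text
clock: 4.12
tool_pos: [0.5759, -0.2166, 0.1667]
eef_rot: [0.834, -0.551, -0.004, 0.005]
contact_force: [2.1, -0.4, -8.4]
opening: 0.028
```

apply_moves(deltas="0 0 -0.9 0;0 0 -0.9 0;0 0 -0.9 0;0 0 -0.9 0;0 0 -0.9 0;0 0 -0.9 0")

```text
clock: 4.62
tool_pos: [0.5759, -0.2166, 0.2261]
eef_rot: [0.834, -0.551, -0.004, 0.006]
contact_force: [3.7, -2.0, -9.9]
opening: 0.0274
```

Run:
```python
from h import *
off((.5755,-.217,.259))
```

```text
t 4.6167 tcp [ 0.5759 -0.2166  0.2261] F [ 3.7 -2.  -9.9] open 0.0274
to go (tool,cm) [ 0.02  0.09 -3.29] yaw now 23.1 tilt [-0.013 -0.005 -1.   ]
```

apply_moves(deltas="0 0 -0.9 0;0 0 -0.9 0;0 0 -0.6 0;0 0 -0.4 0;0 0 -0.3 0")

```text
clock: 5.03
tool_pos: [0.5757, -0.2165, 0.2595]
eef_rot: [0.834, -0.551, -0.004, 0.006]
contact_force: [14.5, -4.3, -41.3]
opening: 0.0277
```

Run:
```python
from h import *
off((.5755,-.217,.259))
```

```text
t 5.0333 tcp [ 0.5757 -0.2165  0.2595] F [ 14.5  -4.3 -41.3] open 0.0277
to go (tool,cm) [0.04 0.04 0.05] yaw now 23.1 tilt [-0.013 -0.005 -1.   ]
```

Hard end reached (0.120 m of travel, and the force rose). Relaxing the pull to a modest hold, then checking.

apply_moves(deltas="0 0 -0.05 0;0 0 -0.05 0;0 0 -0.05 0;0 0 -0.05 0")

```text
clock: 5.37
tool_pos: [0.5758, -0.2166, 0.2592]
eef_rot: [0.834, -0.551, -0.005, 0.006]
contact_force: [5.1, -2.8, -13.5]
opening: 0.028
```

Run:
```python
from h import *
off((.5755,-.217,.259))
for n in ['scene','side']:
    im=get(n); P=pts(im); Q=P.reshape(-1,3)
    near=np.hypot(Q[:,0]-.584,Q[:,1]+.214)<.055
    w=near&(im['pixels'].reshape(-1,3).min(1)>110)&(Q[:,2]>.1)&(Q[:,2]<.26)
    if w.sum(): print(n,'panel z',w.sum(),np.percentile(Q[w,2],[2,50,98]).round(3))
    c=im['pixels'][150:300,170:400]
    cv2.imwrite(f'pics/f{n}.png',cv2.resize(c,None,fx=1.7,fy=1.7))
cv2.imwrite('pics/f.png',np.hstack([cv2.imread('pics/fscene.png'),cv2.imread('pics/fside.png')]))
off((.5755,-.217,.259))
```

```text
t 5.3667 tcp [ 0.5758 -0.2166  0.2592] F [  5.1  -2.8 -13.5] open 0.028
to go (tool,cm) [0.03 0.04 0.02] yaw now 23.1 tilt [-0.015 -0.004 -1.   ]
side panel z 183 [0.105 0.154 0.203]
t 5.4667 tcp [ 0.5758 -0.2166  0.2592] F [  4.4  -1.8 -13.3] open 0.0276
to go (tool,cm) [0.03 0.05 0.02] yaw now 23.1 tilt [-0.014 -0.004 -1.   ]
```

View pics/f.png

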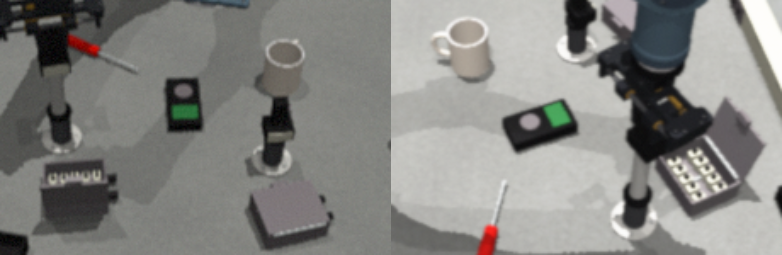

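The head is up on its inner tube and the other light is down, with everything else in place. One check of head height against slip before handing in.

Run:
```python
from h import *
im=get('wrist'); P=pts(im).reshape(-1,3)
M=R.from_euler('z',-23,degrees=True).as_matrix(); L=(P-[.5755,-.217,0])@M.T
b=(L[:,0]>.015)&(L[:,0]<.03)&(abs(L[:,1])<.025)&(L[:,2]>.19)&(L[:,2]<.29)
print(b.sum(),np.percentile(L[b,2],[5,50,95]).round(4)); off()
```

```text
3324 [0.2415 0.2451 0.2462]
t 5.5167 tcp [ 0.5758 -0.2166  0.2592] F [  5.3  -2.  -13.9] open 0.0278
to go (tool,cm) [ 0.25 -0.22 12.32] yaw now 23.1 tilt [-0.015 -0.004 -1.   ]
```

The lamp body's top is at 0.245 m, which is 0.125 + 0.120, so the head is at full height and hasn't slipped.

```bash
python3 -c "
from h import *
env.job_done(); off()"
```

```text
the job is handed in; nothing more can be done
the job is handed in; nothing more can be done
```

The work light at the open fuse box, the right one, is up at its second and last stop, and the gripper is still holding it with the button squeezed in. I handed the job in after about 5.5 s on the robot's clock.

**Grip:** I closed on the button and the plain face at 35 N. The jaw opening was about 28 mm, which fits a fully pressed button.

**Lift:** The tool rose 0.120 m in one steady pull, straight past the first stop.

**Height:** The wrist camera put the top of the lamp body at 0.245 m, 0.120 m above its lowered height, so the grip had not slipped. The arm was pulling up with about 13.5 N, a little more than the lamp's own 9 N.

**The rest:** In the last pictures the other light was down and the nearby things stood where they had been.

**Failed or off:**
- The wrist force read about 41 N upward for a moment at the hard end, well under the 120 N limit, and I eased it off at once.
- A check of the white panel's height in the scene and side cameras gave nothing usable, so I relied on the wrist depth reading.
- I got no state reading after handing in.

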